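# Load the slide reader and show it the control slide's label

## Task

Start a run on the slide reader: slide the loaded tray along the loading shelf into the reader's bay until it is fully home, with the slides still lying in it. Then take the control slide, the one with a notched corner at its frosted end, out of the stand by its clear part (never put the fingers on the frosted end) and show it to the code scanner: label face turned upward and square to the scanner's window, the label on the middle of the window's line of sight about 160 mm away. Finish while still holding it there in the gripper, and leave the blank slide, the flask and the marker where they are.

Things in the scene. Friction and masses are not known exactly. Their poses are not given: they have to be found in the camera images.
- reader: White benchtop slide reader, fixed. Origin: middle of the bay's mouth at bench level; x level, straight into the bay, z up. Housing 300 mm wide, 70 mm high at its front face (x = 0), 190 mm high from x = 60 mm on. A grey loading shelf, its top 16 mm above the bench, 130 mm wide, runs from x = -170 mm up to the mouth and on as the bay's floor.
- bay_stop (a point): Middle of the bay's end stop, at floor level: x = 130 mm in the reader's frame, same axes as the reader. The mouth is 114 mm wide and narrows over the first 22 mm to a bay 90 mm wide; clear height above the shelf 30 mm.
- tray_centre (a point): Aluminium slide tray, 130 mm long (x), 86 wide (y), 12 high, 0.15 to 0.3 kg, loose on the loading shelf, a little askew; slides with light friction. Point: middle of the tray body, 6 mm above its underside; x to the end that goes in first, z up. Fully home: inner end against the stop, front rim flush with the reader's face, this point 65 mm short of the stop; only the handle is outside.
- tray_handle (a point): Grip of the tray's handle: a blue upright tab 26 mm long (tray x), 12 mm thick (tray y), top 10 mm above and foot 22 mm below this point, on a 4 mm thick, 30 mm wide tongue at the tray's front. 120 mm from the tray's middle along tray -x, 42 mm above the bench. Same axes as the tray. Grip from above across the 12 mm.
- sample1_centre (a point): Centre of a slide lying flat in the tray bed nearest the handle (76 x 26 x 8 mm, blue frosted end, label up; 20 g). Loose: it must stay in its bed.
- sample2_centre (a point): Centre of a like slide, lying in the third bed from the handle.
- sample3_centre (a point): Centre of a like slide, lying in the bed farthest from the handle.
- stand: Grey slide stand fixed on the bench, 104 mm (x) by 78 mm (y); origin under its middle, z up. Grooved rails along x at y = +-33 mm (6 mm thick, 26 mm high) carry two slides on edge, at x = +25 and -25 mm, either slide in either place, in grooves 10 mm wide and 10 mm deep. Between the rails it is open down to a 5 mm base plate.
- control_centre (a point): Centre of the control slide: clear plastic, 76 mm long (y), 26 mm high as it stands (z), 8 mm thick (x), 20 g, on its long edge in the stand, centre 29 mm above the bench. x points out of the label face, y to the blue frosted end (y = 16 to 38 mm; the rest is clear), z to the notched long edge, up at the start.
- control_label (a point): Middle of the printed label (white, 15 x 20 mm, with a black dot code) on the control slide's label face: 24 mm from the slide's centre towards the frosted end and 4 mm out of the face. Same axes as control_centre.
- control_notch (a point): The control slide's notch: middle of a 6 x 6 mm step cut from the corner of the frosted end, on the top edge; 35 mm from the slide's centre towards the frosted end and 10 mm towards the notched edge. Seen facing the label with the notch up, the frosted end is on the right.
- blank_centre (a point): Centre of the blank slide, same size but all clear with square corners, standing in the stand's other place. Not to be moved.
- scanner_head: White head of the hands-free code scanner, 75 x 66 x 60 mm, on a black stand; fixed. Origin: middle of its dark window. x is the line of sight: out of the window, slanting down at 45 degrees towards the robot's side. The stand's post and round foot (110 mm across) are 100 mm behind the window; top of the head about 305 mm above the bench.
- read_spot (a point): Reading spot: the point in the air 160 mm out from the window along the line of sight, 122 mm above the bench, where the middle of the label is to be; how the label is turned in its own plane does not matter. (This point's own axes are those of the stand: z up, x level, away from the reading side.)
- flask_centre (a point): Middle of a glass reagent bottle, 72 mm across, 160 mm high, blue cap. Not to be moved.
- marker_centre (a point): Middle of a black marker pen lying on the bench, 125 mm long, 13 mm thick. Not to be moved.
There are look-alikes about, which are no part of the job. What is shaped like the part that bears tray_centre but orange is not meant.

How it is judged (in metres and radians):
On the way, in this order (a step that is already met when the one before it is completed fails the run):
1. the loaded tray is fully home in the bay (x of tray_centre in the frame of reader above 0.06 m and angle between the x axis of tray_centre and the x axis of reader, either way round below 0.06 rad and distance between each of sample1_centre, sample3_centre and tray_centre below 0.056 m and distance between sample2_centre and tray_centre below 0.026 m and angle between each of sample1_centre, sample2_centre, sample3_centre's own z axis and vertical below 0.12 rad), for 0.2 s.
2. the control slide is lifted clear of the stand in the gripper (height (world z) of control_centre above 0.06 m and contact force between the fingers and control above 0.5 N and contact force between control and stand below 0.05 N), for 0.2 s.
At the end, for the whole second after the job is handed in: Tray within 5 mm of the end stop, its slides in their beds; control slide held still by the fingers alone, over 70 mm up, label upward, 120-200 mm from the window, within 30 mm of its axis and 25 degrees of square; blank within 15 mm, flask and marker within 20 mm of their starts (all of step 1 and x of control_label in the frame of scanner_head between 0.12 and 0.2 m and y of control_label in the frame of scanner_head between -0.03 and 0.03 m and z of control_label in the frame of scanner_head between -0.03 and 0.03 m and angle between the x axis of control_label and the x axis of scanner_head, either way round below 0.44 rad and angle between control_label's own x axis and vertical below 1.25 rad and contact force between the fingers and control above 1 N and height (world z) of control_centre above 0.07 m and contact force between control and stand below 0.05 N and contact force between control and scanner below 0.05 N and linear speed of control below 0.03 m/s and distance of blank_centre from where it was at the start of the episode below 0.015 m and distance of each of flask_centre, marker_centre from where it was at the start of the episode below 0.02 m); the arm keeps its last pose, push and grip.
It fails at once if a finger presses on the frosted end of the control slide (contact force between the fingers and control_c1 above 0.5 N or contact force between the fingers and control_c2 above 0.5 N).
It fails at once if the blank is moved (distance of blank_centre from where it was at the start of the episode above 0.015 m).
It fails at once if the flask is moved (distance of flask_centre from where it was at the start of the episode above 0.02 m).
It fails at once if the marker is moved (distance of marker_centre from where it was at the start of the episode above 0.02 m).
It also fails if it takes over 67 s, if anything falls off the work surface, if the arm or the gripper's body presses on something with over 40 N, if the wrist force passes 120 N, or if a joint passes its speed limit or range.

## Robot

A 6-joint arm with a two-finger parallel gripper is mounted at the origin on the work surface. World frame = base frame: x ahead of the robot, y to its left, z up, the work surface at z = 0. Lengths are in m, angles in degrees, forces in N, time in s.
With the tool pointing down it reaches from about 0.35 to 0.975 m from the base axis. Payload 7.1 kg.
Tool frame: the origin (TCP) lies midway between the tips of the shut fingers; the grasp point (between the pads) lies 19 mm behind it; z points along the fingers, y is the line along which they close (so a half turn about z gives the same grasp; the last joint's range is limited). The gripper opens to 88 mm and grips with 3 to 60 N. Pads are 20 mm wide; open, the fingers measure 115 mm over their backs; the gripper's body (75 mm by 178 mm) begins 61 mm behind the grasp point.
Start: joints at [-70.875, 24.242, 93.386, -0, 62.372, -1.089], TCP at [0.216, -0.586, 0.223] pointing down, gripper open.
Joint ranges: [-172.04, 172.04], [-51.8, 120.97], [4.93, 147.93], [-75.15, 255.16], [6.16, 154.13], [-145.62, 145.62]. Speed limits (degrees/s): [136.94, 136.94, 172.46, 180, 180, 180].

## Interface

Orientations are given as [roll, pitch, yaw] about the fixed x, y, z axes, in that order (R = Rz(yaw) Ry(pitch) Rx(roll)).
In Python, from workcell import r, eyes, ticket gives the robot as it stands.
- The arm moves only by the shell command python3 -m handwheel 'ROWS'. ROWS is JSON, a list of rows, each a list of 3 entries, a list of its own where there are three numbers: the shift along the tool's x, y, z as a fraction of full scale, then the turn, a rotation vector about the tool's x, y, z as a fraction of full scale, then the finger opening in mm, from 0 to 87.8. In form: [[[tx, ty, tz], [wx, wy, wz], grip], ...]. A call has 1 to 12 rows; each row shifts and turns the commanded pose from where the row before left it, along the tool's axes as they then stand; what a row does not reach is not made up. Full scale, the value 1, is 25 mm for a shift and 0.08 rad for a turn. A row lasts 1/12 s, in which the tool goes at most 41.7 mm and 7.16 degrees, less where a joint would pass 70% of its speed; a pose out of reach is approached as far as the arm can. A call with a number of a shift or a turn outside -1 to 1 is refused whole. A call with a gripper value outside its range is refused whole. The fingers move at their own pace and stop on an object; the grip force is fixed at half the most. Time passes only in rows, so rows that do not move let the fingers close. It gives the time, the measured TCP pose, the force, the opening and the grip force at its end, in the units of the state.
- r.sense(): the state, without advancing time (a new reading comes with each control period).
- eyes.capture(name): name is "scene" or "top"; returns a dict with "frame" (400x640x3 uint8, red, green, blue), "K" (3x3 intrinsics, pixels), "eye" and "attitude" of the camera in the world. Camera axes: x right, y down, z forward; pixel columns grow to the right and rows downward; lengths in m; the calibration is good to about 2 mm. A picture is of the moment at which its call begins. There is no depth.
- ticket.finish_job(): hands the job in; it is judged then, once.
The state is a dict: "t": time; "joints": joint angles; "dq": joint speeds; "joint_efforts": joint torques, N m; "position": TCP position; "ee_rot": TCP orientation; "ft_force": force on the tool from outside, world axes, zero at the start; "torque": the same for the moment, N m; "grip_width": finger opening in m; "grasp_force": force on a finger pad.
Only numpy, scipy, OpenCV 4.12 (cv2) and the standard library are available. Lean on these libraries where they do the work, as an engineer would, in place of code of your own. Each camera call takes 0.05 s, during which the arm holds its last target. There are 200 camera calls.

## Working session

There is one attempt and no reset: what is moved stays moved. The work goes in short steps, Python scripts to look and compute and a shell command to move; the robot and the scene stay as the last step left them, time stands still between calls to the robot, and variables do not carry over. Pictures are saved under pics/ and viewed, at most 10 in all, crops included, and the job is handed in when it is done.

```bash
mkdir -p pics; cat > h.py <<'E'
import numpy as np, cv2
from workcell import r, eyes, ticket
from scipy.spatial.transform import Rotation as Ro
def snap(n,f):
    c=eyes.capture(n); cv2.imwrite(f'pics/{f}.png',c['frame'][:,:,::-1]); np.savez(f'pics/{f}.npz',**{k:np.array(v) for k,v in c.items()}); return c
def load(f): return dict(np.load(f'pics/{f}.npz'))
def att(c):
    a=np.array(c['attitude'],float)
    return a if a.shape==(3,3) else Ro.from_euler('xyz',a,degrees=True).as_matrix()
def ray(c,u,v):
    d=att(c)@np.linalg.inv(c['K'])@np.array([u,v,1.]); return np.array(c['eye'],float),d/np.linalg.norm(d)
def onz(c,u,v,z):
    e,d=ray(c,u,v); return e+d*(z-e[2])/d[2]
def proj(c,p):
    q=np.array(c['K'])@att(c).T@(np.array(p)-c['eye']); return q[:2]/q[2]
E
python3 - <<'E'
from h import *
for n in('scene','top'):
    c=snap(n,n+'0'); print(n,c['K'],c['eye'],c['attitude'])
print(r.sense())
E
```

```text
scene [[501.33095893   0.         313.76896689]
 [  0.         501.33095893 193.5258024 ]
 [  0.           0.           1.        ]] [1.71166394 0.39703625 1.35751529] [-135.45625589   -1.06192305  107.80463664]
top [[401.68814931   0.         321.03099685]
 [  0.         401.68814931 195.96376453]
 [  0.           0.           1.        ]] [0.34693318 0.06962581 1.28030132] [-170.29978624   -0.4943681   -89.20206437]
{'t': 0.1, 'joints': array([-7.08744588e+01,  2.42821586e+01,  9.34251075e+01, -5.44079341e-04,
        6.23713954e+01, -1.08906175e+00]), 'dq': array([-0.00333492, -0.06699538, -0.16307034, -0.01532188,  0.06126731,
        0.02406888]), 'joint_efforts': array([ 7.20069929e-04, -5.45612276e+01, -2.74324930e+01,  6.45223469e-02,
        1.87923666e-02, -3.69001282e-05]), 'position': array([ 0.21581974, -0.58604034,  0.22196982]), 'ee_rot': array([-1.79921344e+02, -1.01347908e-03,  2.02148549e+01]), 'ft_force': array([-0.03134715, -0.29406806, -0.32535897]), 'torque': array([-0.03893988,  0.02132283,  0.03003602]), 'grasp_force': 0.0, 'grip_width': 0.0880163797257269}
```

View pics/scene0.png

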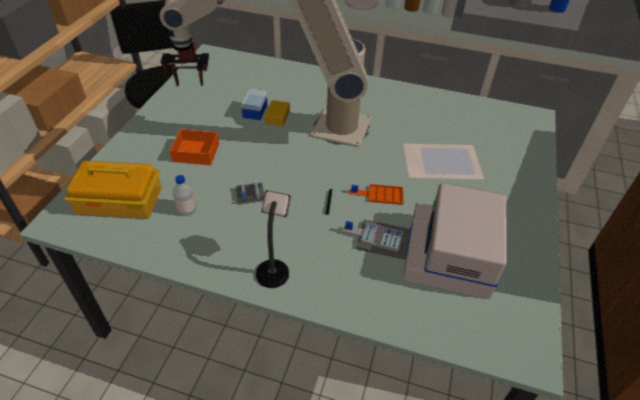

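View pics/top0.png

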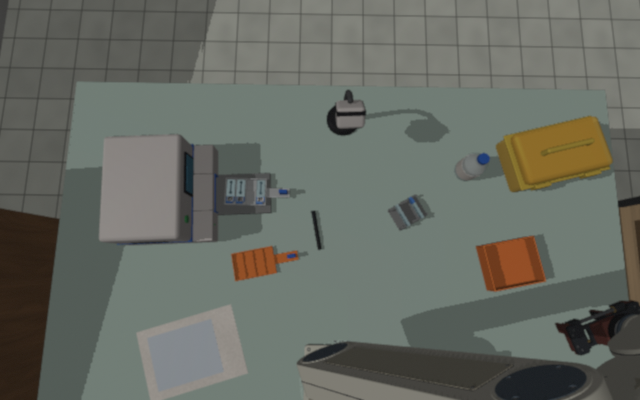

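The scene shows the grey tray (scene 380,236; blue tab 349,226) on the reader's shelf. The orange look-alike tray is at scene 385,194 and top 255,264, and isn't meant. The stand is at scene 247,193 / top 408,212, the scanner at top 349,112, the flask at top 470,167 and the marker at top 317,230. Next I'll enlarge the stand, tray and scanner in one picture.

```bash
python3 - <<'E'
from h import *
t=cv2.imread('pics/top0.png');s=cv2.imread('pics/scene0.png')
f=lambda i,x,y,w,h,k:cv2.resize(i[y:y+h,x:x+w],None,fx=k,fy=k,interpolation=cv2.INTER_CUBIC)
a=np.hstack([f(t,380,187,50,50,8)[:300],f(s,225,170,50,50,8)[:300]])
b=np.hstack([f(t,200,162,100,75,4),f(t,320,80,60,60,5)[:300,:150][:, :150],f(s,325,205,83,100,3)])
w=800
o=np.zeros((600,800,3),np.uint8);o[:300,:a.shape[1]]=a[:, :800];o[300:,:min(800,b.shape[1])]=b[:, :800]
cv2.imwrite('pics/crop1.png',o)
c=load('top0')
hsv=cv2.cvtColor(t,cv2.COLOR_BGR2HSV)
m=cv2.inRange(hsv,(105,110,60),(125,255,255))
n,l,st,ce=cv2.connectedComponentsWithStats(m)
for i in range(1,n):
    if st[i,4]>5: print(st[i],ce[i].round(1),onz(c,*ce[i],.045).round(4))
E
```

```text
[477 153  13  11 101] [482.9 158.4] [ 0.6874 -0.4515  0.045 ]
[215 174   1   6   6] [215.  176.5] [0.6151 0.3955 0.045 ]
[279 190   8   4  31] [282.6 191.5] [0.5707 0.1821 0.045 ]
[409 197   6   7  24] [411.2 200. ] [ 0.5498 -0.2198  0.045 ]
[226 201   6   2   7] [228.3 201.7] [0.5357 0.3497 0.045 ]
[257 202   5   2   9] [258.8 202.6] [0.5345 0.255  0.045 ]
[188 237   4   5  10] [190.1 239.8] [0.4163 0.4599 0.045 ]
[288 254   7   4  20] [291.  255.5] [0.3732 0.1507 0.045 ]
```

View pics/crop1.png

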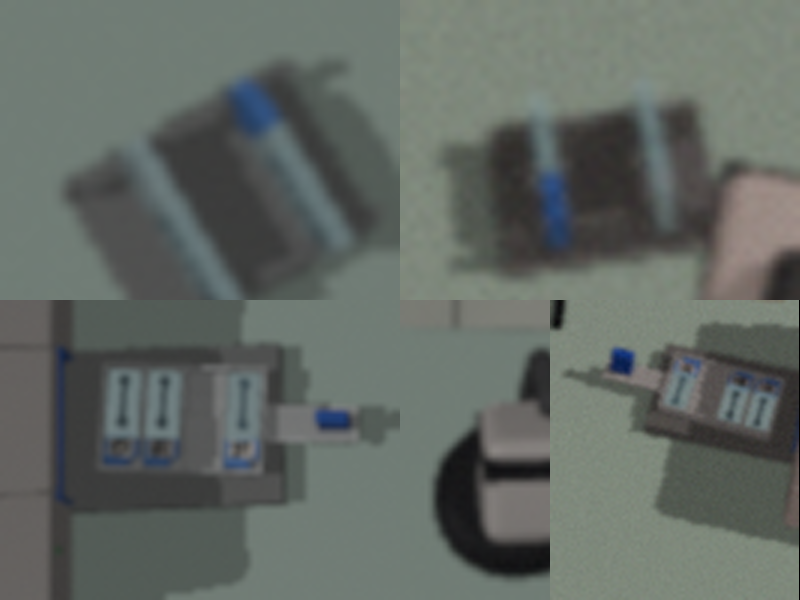

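The stand's right-hand slide (top 411,200; scene 244,196) has the blue frosted end, so it's the control. The left one (top 400,214) is all clear, so it's the blank. I picked the aluminium tray on the shelf and not the orange one. Next: measurements.

```bash
cat >> h.py <<'E'
def tri(*cuv):
    A=np.zeros((3,3));b=np.zeros(3)
    for c,u,v in cuv:
        e,d=ray(c,u,v);P=np.eye(3)-np.outer(d,d);A+=P;b+=P@e
    return np.linalg.solve(A,b)
def blobs(c,lo,hi,box,minA=5):
    x0,y0,x1,y1=box;k=4
    im=cv2.resize(c['frame'][y0:y1,x0:x1],None,fx=k,fy=k,interpolation=cv2.INTER_CUBIC)
    m=cv2.inRange(cv2.cvtColor(im,cv2.COLOR_RGB2HSV),lo,hi)
    out=[]
    for q in cv2.findContours(m,cv2.RETR_EXTERNAL,cv2.CHAIN_APPROX_NONE)[0]:
        a=cv2.contourArea(q)/16
        if a<minA: continue
        p=(q[:,0].astype(np.float32)+.5)/k-.5+np.float32([x0,y0]); out.append((a,p,cv2.minAreaRect(p)))
    return sorted(out,key=lambda o:-o[0])
E
python3 - <<'E'
from h import *
t=load('top0');s=load('scene0')
B=((105,110,40),(125,255,255))
ht=blobs(t,*B,(270,180,300,205))[0][2];hs=blobs(s,*B,(335,215,362,238))[0][2]
print('handle',ht,hs,tri((t,*ht[0]),(s,*hs[0])).round(4),onz(t,*ht[0],.047))
bt=blobs(t,*B,(400,190,422,210))[0][2];bs=blobs(s,*B,(235,182,255,206))[0][2]
print('frost',bt,bs,tri((t,*bt[0]),(s,*bs[0])).round(4))
for e in ((410,198),(423,217.6)): print('slide top edge',onz(t,*e,.042).round(4))
# slides in tray
g=cv2.cvtColor(t['frame'],cv2.COLOR_RGB2GRAY)
for a,p,q in blobs(t,(0,0,125),(180,255,255),(220,170,272,215),8): print('pale',round(a),q,onz(t,*q[0],.03).round(4))
# shelf edges & front edges
G=g.astype(float)
def edge(prof):
    d=np.abs(np.diff(prof));i=d.argmax();w=d[max(0,i-1):i+2];return i+.5+((w*np.arange(-1,-1+len(w))).sum()/w.sum())
for nm,(a,b),z in(('shelf far',(169,180),.016),('shelf near',(207,218),.016)):
    P=np.array([onz(t,c,a+edge(G[a:b,c]),z)[:2] for c in range(221,270,3)])
    k=np.polyfit(P[:,1],P[:,0],1);print(nm,k.round(4),np.abs(np.polyval(k,P[:,1])-P[:,0]).max().round(4))
P=np.array([onz(t,212+edge(G[r_,212:222]),r_,.07)[:2] for r_ in range(150,238,4)])
k=np.polyfit(P[:,0],P[:,1],1);print('front edge y=f(x)',k.round(4),P[:,1].round(3))
# scanner
for a,p,q in blobs(t,(0,0,0),(180,255,45),(320,85,370,142),20): print('dark',round(a),q)
for a,p,q in blobs(t,(0,0,125),(180,255,255),(325,90,370,135),20): print('head',round(a),q,onz(t,*q[0],.27).round(3))
for a,p,q in blobs(s,(0,0,0),(180,255,40),(245,190,300,295),20): print('sdark',round(a),q,p.min(0),p.max(0))
o=np.hstack([cv2.resize(t['frame'][80:140,320:380],None,fx=6,fy=6,interpolation=2),cv2.resize(s['frame'][180:300,245:300],None,fx=3,fy=3,interpolation=2)])
cv2.imwrite('pics/crop2.png',o[:,:,::-1])
E
```

```text
handle ((282.625, 191.375), (4.0, 8.0), 90.0) ((348.5599670410156, 224.82998657226562), (7.071067810058594, 7.778174877166748), 8.130102157592773) [0.5724 0.1837 0.0358] [0.57055686 0.18187994 0.047     ]
frost ((411.0274658203125, 200.00303649902344), (6.168863773345947, 4.52903938293457), 51.34019470214844) ((243.76806640625, 195.64517211914062), (8.619646072387695, 2.7721476554870605), 85.03025817871094) [ 0.5523 -0.222   0.0282]
slide top edge [ 0.5566 -0.2167  0.042 ]
slide top edge [ 0.4955 -0.2557  0.042 ]
pale 37 ((260.125, 190.375), (18.5, 7.0), 90.0) [0.5757 0.2546 0.03  ]
pale 12 ((242.85562133789062, 188.12245178222656), (2.2307722568511963, 14.076042175292969), 7.4958577156066895) [0.5821 0.3094 0.03  ]
pale 12 ((237.69320678710938, 188.12872314453125), (13.921512603759766, 2.510969877243042), 86.26860046386719) [0.5819 0.3257 0.03  ]
pale 10 ((232.77366638183594, 187.99200439453125), (1.744571566581726, 13.786050796508789), 4.513988018035889) [0.5821 0.3413 0.03  ]
pale 10 ((227.7613525390625, 188.7550506591797), (12.215717315673828, 2.2255806922912598), 87.45519256591797) [0.5794 0.357  0.03  ]
shelf far [-0.0675  0.6463] 0.0088
shelf near [-0.0563  0.5187] 0.0016
front edge y=f(x) [0.0571 0.364 ] [0.404 0.403 0.402 0.402 0.401 0.4   0.399 0.398 0.398 0.397 0.396 0.395
 0.395 0.394 0.393 0.392 0.392 0.392 0.391 0.39  0.39  0.389]
dark 323 ((344.86981201171875, 121.36781311035156), (36.7051887512207, 26.920207977294922), 9.147080421447754)
dark 31 ((347.71466064453125, 96.5018539428711), (11.602182388305664, 7.321680068969727), 79.87532806396484)
head 51 ((349.62060546875, 108.9413833618164), (2.3968942165374756, 24.516979217529297), 88.61964416503906) [ 0.755 -0.009  0.27 ]
sdark 804 ((276.95062255859375, 250.74533081054688), (32.10113525390625, 74.44367218017578), 12.847704887390137) [255.625 211.125] [287.625 286.875]
```

View pics/crop2.png

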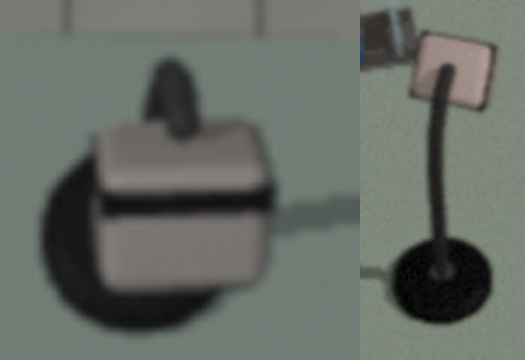

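crop2 shows the scanner from above and from the back. The head (top ~349,112) sits over a black foot (top ~344,121; scene 272,272), and the post is at the head's rear, towards +x. The sight line therefore slants to -x, towards the robot. The reader's axis is about (-0.057, 1), and the handle is near (0.571, 0.183). First I'll turn to yaw ~90.

```bash
python3 -m handwheel '[[[0,0,0],[0,0,-1],40],[[0,0,0],[0,0,-1],40],[[0,0,0],[0,0,-1],40],[[0,0,0],[0,0,-1],40],[[0,0,0],[0,0,-1],40],[[0,0,0],[0,0,-1],40],[[0,0,0],[0,0,-1],40],[[0,0,0],[0,0,-1],40],[[0,0,0],[0,0,-1],40],[[0,0,0],[0,0,-1],40],[[0,0,0],[0,0,-1],40],[[0,0,0],[0,0,-1],40]]'
python3 -m handwheel '[[[0,0,0],[0,0,-1],40],[[0,0,0],[0,0,-1],40],[[0,0,0],[0,0,-1],40],[[1,0.45,0],[0,0,-0.12],40],[[1,0.45,0],[0,0,0],40],[[1,0.45,0],[0,0,0],40],[[1,0.45,0],[0,0,0],40],[[1,0.45,0],[0,0,0],40],[[1,0.45,0],[0,0,0],40],[[1,0.45,0],[0,0,0],40],[[1,0.45,0],[0,0,0],40],[[1,0.45,0],[0,0,0],40]]'
python3 -m handwheel '[[[1,0.45,0],[0,0,0],40],[[1,0.45,0],[0,0,0],40],[[1,0.45,0],[0,0,0],40],[[1,0.45,0],[0,0,0],40],[[1,0.45,0],[0,0,0],40],[[1,0.45,0],[0,0,0],40],[[1,0.45,0],[0,0,0],40],[[1,0.45,0],[0,0,0],40],[[1,0.45,0],[0,0,0],40],[[1,0.45,0],[0,0,0],40],[[1,0.45,0],[0,0,0],40],[[1,0.45,0],[0,0,0],40]]'
```

```text
t: 1.1
position: [0.2159, -0.5862, 0.2222]
ee_rot: [-180.0, -0.0, 75.4]
ft_force: [-0.4, 0.3, 0.7]
grip_width: 0.0401
grasp_force: 0.0
t: 2.1
position: [0.3195, -0.361, 0.2225]
ee_rot: [-180.0, -0.0, 89.5]
ft_force: [0.9, -0.4, 0.8]
grip_width: 0.0398
grasp_force: 0.0
t: 3.1
position: [0.457, -0.0622, 0.2225]
ee_rot: [-180.0, -0.0, 89.5]
ft_force: [0.9, -0.1, 0.3]
grip_width: 0.0401
grasp_force: 0.0
```

```bash
python3 -m handwheel '[[[0.98,0.45,0],[0,0,0],40],[[0.98,0.45,0],[0,0,0],40],[[0.98,0.45,0],[0,0,0],40],[[0.98,0.45,0],[0,0,0],40],[[0.98,0.45,0],[0,0,0],40],[[0.98,0.45,0.6],[0,0,0],40],[[0.98,0.45,0.8],[0,0,0],40],[[0.98,0.45,1],[0,0,0],40],[[0.98,0.45,1],[0,0,0],40],[[0.98,0.45,1],[0,0,0],40],[[0,0,0.4],[0,0,0],40],[[0,0,0],[0,0,0],40]]'
python3 - <<'E'
from h import *
t=snap('top','top1');s=snap('scene','scene1');print(r.sense()['position'])
o=np.hstack([cv2.resize(t['frame'][150:250,200:330],None,fx=3,fy=3,interpolation=2),cv2.resize(s['frame'][160:260,320:450],None,fx=3,fy=3,interpolation=2)])
cv2.imwrite('pics/crop3.png',o[:,:,::-1])
B=((105,110,40),(125,255,255))
for c,b in((t,(265,180,305,205)),(s,(335,215,362,238))):
    for q in blobs(c,*B,b,2): print(q[0],q[2])
p=r.sense()['position'];print('tcp px',proj(t,p),proj(s,p),'handle px',proj(t,[.571,.183,.047]),proj(s,[.571,.183,.042]))
E
```

```text
t: 4.1
position: [0.5694, 0.1808, 0.0994]
ee_rot: [-179.7, 0.1, 89.6]
ft_force: [-0.3, -0.6, 0.9]
grip_width: 0.0397
grasp_force: 0.0
[0.57066516 0.17986739 0.10239016]
46.15625 ((348.6692199707031, 224.89617919921875), (6.85291862487793, 7.783178806304932), 7.125016689300537)
tcp px [281.71123477 188.01145947] [348.7126297  211.32300002] handle px [282.26995025 191.22974763] [348.37423038 223.31893308]
```

View pics/crop3.png

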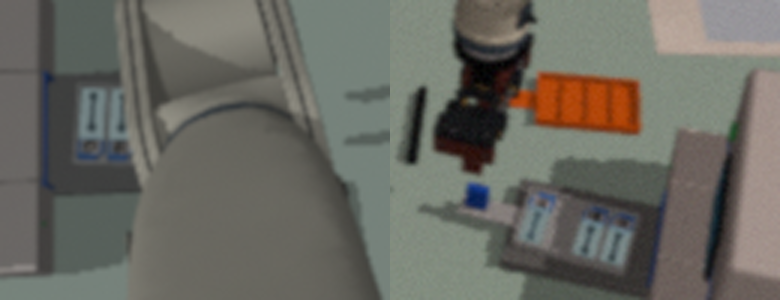

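The scene half shows the fingers above the blue tab (scene 349,225), lined up with it. I'll go down and grip.

```bash
python3 -m handwheel '[[[0.12,0.04,1],[0,0,0],40],[[0,0,1],[0,0,0],40],[[0,0,0.9],[0,0,0],40],[[0,0,0],[0,0,0],40],[[0,0,0],[0,0,0],20],[[0,0,0],[0,0,0],8],[[0,0,0],[0,0,0],5],[[0,0,0],[0,0,0],5],[[0,0,0],[0,0,0],5],[[0,0,0],[0,0,0],5]]'
```

```text
t: 5.03
position: [0.5731, 0.1835, 0.0315]
ee_rot: [179.9, -0.0, 89.5]
ft_force: [-2.1, -1.6, 8.1]
grip_width: 0.0119
grasp_force: 30.0
```

```bash
python3 -m handwheel '[[[0,-0.04,-0.02],[0,0,-0.4],5],[[0,-0.04,-0.02],[0,0,-0.43],5],[[0,0,0],[0,0,0],5],[[0,0,0],[0,0,0],5]]'
python3 - <<'E'
from h import *
t=load('top0');g=cv2.cvtColor(t['frame'],cv2.COLOR_RGB2GRAY).astype(int)
for c in(200,206,211):
    print(c,'far',g[138:154,c],'near',g[232:250,c])
    for rr in(145.5,241.5): print(onz(t,c,rr,.07).round(4))
s=snap('scene','scene2');print(r.sense()['position'],r.sense()['ft_force'])
# tray slides in the scene view
for a,p,q in blobs(s,(80,20,110),(125,140,255),(355,218,412,255),8): print(round(a),q,onz(s,*q[0],.028).round(4))
E
```

```text
t: 5.37
position: [0.5704, 0.1835, 0.0316]
ee_rot: [180.0, -0.0, 93.3]
ft_force: [-0.8, -0.5, 3.6]
grip_width: 0.0116
grasp_force: 30.0
200 far [121 120 120 120 120 119 109  98  97  97  97  97  97  97  97  97] near [ 99  99  99  99  99  98 102 117 118  95  95 113 120 121 120 121 121 120]
[0.7076 0.4413 0.07  ]
[0.4102 0.4221 0.07  ]
206 far [120 120 120 120 121 119 104  94  97  97  98  98  98  99  98  98] near [100  99 100  99 100 102 119 128 110  86 102 119 120 121 121 121 121 121]
[0.7079 0.4227 0.07  ]
[0.4105 0.4042 0.07  ]
211 far [120 120 120 120 120 118 106  94  96  96  96  96  95  95  95  95] near [ 95  95  94  95  95  96 108 113  95  82 105 119 120 120 120 120 120 121]
[0.7082 0.4071 0.07  ]
[0.4107 0.3893 0.07  ]
[0.57045476 0.18351522 0.03161096] [-1.76589552 -0.40270256  4.32570439]
113 ((368.5, 230.25001525878906), (8.69626235961914, 17.234411239624023), 18.43494987487793) [0.5673 0.2555 0.028 ]
59 ((386.6385803222656, 236.55323791503906), (7.847283840179443, 12.255572319030762), 10.713123321533203) [0.5749 0.3215 0.028 ]
58 ((395.73748779296875, 238.3374786376953), (7.707464694976807, 12.339014053344727), 8.13010311126709) [0.5727 0.3528 0.028 ]
```

```bash
python3 - <<'E'
from h import *
t=load('top0');s=load('scene2')
for p in((215,174),(216.7,212.7),(215.8,193.4)): print(p,onz(t,*p,.016).round(4))
o=cv2.resize(s['frame'][205:275,340:435],None,fx=8,fy=8,interpolation=2);o=cv2.convertScaleAbs(o,alpha=1.6)
for y in(.26,.3,.34,.38):
    for dx in(-.065,0,.065):
        q=proj(s,[.582-.057*y+dx,y,.016]); cv2.circle(o,tuple(int(a) for a in ((q-[340,205])*8+4)),2,(255,0,0),-1)
cv2.imwrite('pics/crop4.png',o[:,:,::-1])
E
```

```text
(215, 174) [0.6296 0.4037 0.016 ]
(216.7, 212.7) [0.5044 0.391  0.016 ]
(215.8, 193.4) [0.5663 0.3974 0.016 ]
```

View pics/crop4.png

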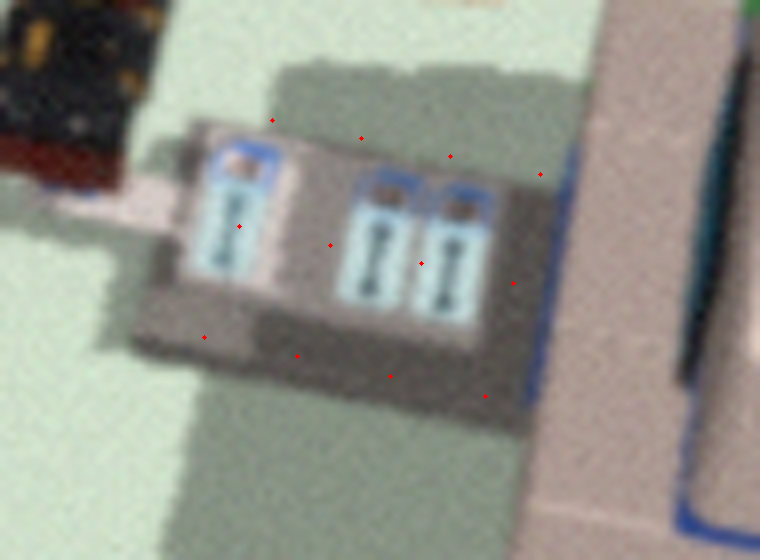

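The crop shows the tray body close to the shelf's robot-side edge. The shelf midline lies about 7 mm further in +x than my dots, which agrees with the housing (midline intercept ~0.5885). I'll shift the tray by +8 mm while sliding it in.

```bash
python3 -m handwheel '[[[0.1,0.16,0],[0,0,0],5],[[0.2,0.16,0],[0,0,0],5],[[0.3,0,0],[0,0,0],5],[[0.3,0,0],[0,0,0],5],[[0.3,0,0],[0,0,0],5],[[0.3,0,0],[0,0,0],5],[[0.3,0,0],[0,0,0],5],[[0.3,0,0],[0,0,0],5],[[0.2,0,0],[0,0,0],5],[[0,0,0],[0,0,0],5]]'
```

```text
t: 6.25
position: [0.5755, 0.2425, 0.0317]
ee_rot: [179.9, -0.0, 93.3]
ft_force: [-1.6, 0.1, 5.4]
grip_width: 0.0119
grasp_force: 30.0
```

```bash
python3 -m handwheel '[[[0.2,0,0],[0,0,0],5],[[0.3,0,0],[0,0,0],5],[[0.3,0,0],[0,0,0],5],[[0.3,0,0],[0,0,0],5],[[0.3,0,0],[0,0,0],5],[[0.3,0,0],[0,0,0],5],[[0.3,0,0],[0,0,0],5],[[0.2,0,0],[0,0,0],5],[[0,0,0],[0,0,0],5]]'
```

```text
t: 7.0
position: [0.5722, 0.2973, 0.0317]
ee_rot: [179.9, -0.0, 93.3]
ft_force: [-0.9, -0.0, 5.6]
grip_width: 0.012
grasp_force: 30.0
```

```bash
python3 -m handwheel '[[[0.2,0,0],[0,0,0],5],[[0.3,0,0],[0,0,0],5],[[0.3,0,0],[0,0,0],5],[[0.3,0,0],[0,0,0],5],[[0.2,0,0],[0,0,0],5],[[0.1,0,0],[0,0,0],5],[[0.1,0,0],[0,0,0],5],[[0.1,0,0],[0,0,0],5],[[0,0,0],[0,0,0],5]]'
```

```text
t: 7.75
position: [0.5699, 0.3363, 0.0317]
ee_rot: [180.0, 0.0, 93.3]
ft_force: [-1.5, -4.0, 6.7]
grip_width: 0.0121
grasp_force: 30.0
```

```bash
python3 -m handwheel '[[[0.1,0,0],[0,0,0],5],[[0.1,0,0],[0,0,0],5],[[0,0,0],[0,0,0],5]]'
```

```text
t: 8.0
position: [0.5695, 0.3409, 0.0317]
ee_rot: [180.0, 0.0, 93.3]
ft_force: [-0.1, -4.8, 7.6]
grip_width: 0.0119
grasp_force: 30.0
```

```bash
python3 -m handwheel '[[[0.1,0,0],[0,0,0],5],[[0.1,0,0],[0,0,0],5],[[0,0,0],[0,0,0],5]]'; python3 -m handwheel '[[[0.1,0,0],[0,0,0],5],[[0.1,0,0],[0,0,0],5],[[0,0,0],[0,0,0],5]]'
```

```text
t: 8.25
position: [0.5692, 0.342, 0.0315]
ee_rot: [-179.9, 0.4, 93.4]
ft_force: [1.8, -21.4, 11.8]
grip_width: 0.0116
grasp_force: 30.0
t: 8.5
position: [0.5686, 0.3453, 0.0311]
ee_rot: [-179.8, 0.5, 93.3]
ft_force: [3.0, -27.2, 12.2]
grip_width: 0.0119
grasp_force: 30.0
```

```bash
python3 -m handwheel '[[[-0.1,0,0],[0,0,0],30],[[0,0,0],[0,0,0],30],[[0,0,0],[0,0,0],30],[[0,0,0],[0,0,0],30],[[0,0,-0.5],[0,0,0],30],[[0,0,-1],[0,0,0],30],[[0,0,-1],[0,0,0],30],[[0,0,-1],[0,0,0],30],[[0,0,-1],[0,0,0],30],[[-0.5,0,-1],[0,0,0],30],[[-1,0,-1],[0,0,0],30],[[-1,0,0],[0,0,0],30]]'
python3 - <<'E'
from h import *
s=snap('scene','scene3')
B=((105,110,40),(125,255,255))
for q in blobs(s,*B,(370,205,420,250),3): print(q[0],q[2],onz(s,*q[2][0],.042).round(4))
o=cv2.resize(s['frame'][190:270,345:445],None,fx=6,fy=6,interpolation=2)
cv2.imwrite('pics/crop5.png',cv2.convertScaleAbs(o,alpha=1.6)[:,:,::-1])
E
```

```text
t: 9.5
position: [0.575, 0.2882, 0.2002]
ee_rot: [179.5, -0.2, 93.5]
ft_force: [0.3, 1.2, -0.0]
grip_width: 0.0299
grasp_force: 0.0
55.625 ((393.22991943359375, 235.38998413085938), (7.9195966720581055, 8.131728172302246), 8.130102157592773) [0.5746 0.3426 0.042 ]
```

View pics/crop5.png

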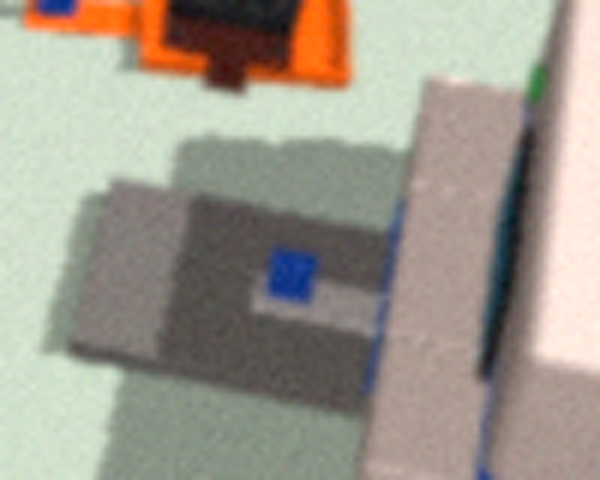

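The tray is home: in the crop only the tongue and blue tab (scene 393,235) stick out of the mouth. The push force jumped from 4 N to over 20 N exactly where the stop was expected. Next, turn to yaw 32 and go over the control slide.

```bash
python3 -m handwheel '[[[0,0,0],[0,0,1],30],[[0,0,0],[0,0,1],30],[[0,0,0],[0,0,1],30],[[0,0,0],[0,0,1],30],[[0,0,0],[0,0,1],30],[[0,0,0],[0,0,1],30],[[0,0,0],[0,0,1],30],[[0,0,0],[0,0,1],30],[[0,0,0],[0,0,1],30],[[0,0,0],[0,0,1],30],[[0,0,0],[0,0,1],30],[[0,0,0],[0,0,1],30]]'
python3 -m handwheel '[[[0,0,0],[0,0,1],30],[[0,0,0],[0,0,0.42],30],[[-0.77,0.99,0],[0,0,0],30],[[-0.77,0.99,0],[0,0,0],30],[[-0.77,0.99,0],[0,0,0],30],[[-0.77,0.99,0],[0,0,0],30],[[-0.77,0.99,0],[0,0,0],30],[[-0.77,0.99,0],[0,0,0],30],[[-0.77,0.99,0],[0,0,0],30],[[-0.77,0.99,0],[0,0,0],30],[[-0.77,0.99,0],[0,0,0],30],[[-0.77,0.99,0],[0,0,0],30]]'
```

```text
t: 10.55
position: [0.5722, 0.2868, 0.1942]
ee_rot: [-180.0, -0.0, 38.1]
ft_force: [-0.4, 0.1, 0.6]
grip_width: 0.0302
grasp_force: 0.0
t: 11.55
position: [0.5391, -0.0265, 0.1944]
ee_rot: [180.0, -0.0, 31.8]
ft_force: [1.0, -0.3, -0.0]
grip_width: 0.03
grasp_force: 0.0
```

```bash
python3 -m handwheel '[[[-0.77,0.99,0],[0,0,0],30],[[-0.77,0.99,0],[0,0,0],30],[[-0.77,0.99,0],[0,0,0],30],[[-0.77,0.99,0],[0,0,0],30],[[-0.77,0.99,0],[0,0,0],30],[[-0.77,0.99,0],[0,0,0],30],[[0,0,1],[0,0,0],30],[[0,0,1],[0,0,0],30],[[0,0,1],[0,0,0],30],[[0,0,0.6],[0,0,0],30],[[0,0,0],[0,0,0],30]]'
python3 - <<'E'
from h import *
R=lambda y:(np.array([np.cos(y),np.sin(y)]),np.array([np.sin(y),-np.cos(y)]))
s=snap('scene','scene4');st=r.sense();p=st['position'];x,y=R(np.deg2rad(st['ee_rot'][2]))
print(p,st['ee_rot'])
w=np.array([.521,-.241])-p[:2];print('units tx,ty',(w@x/.025).round(2),(w@y/.025).round(2))
print('proj tip',proj(s,p))
# slide lines in the scene0 & top0 views: predicted corners
for l,f in(('scene0','scene0'),('top0','top0')):
    c=load(f)
    for nm,cc in(('ctl',(.528,-.2365)),):
        for a in(-.038,.016,.038): print(l,a,[proj(c,[cc[0]+a*.848,cc[1]+a*.53,z]).round(1) for z in(.016,.042)])
o=np.hstack([cv2.resize(s['frame'][140:220,215:275],None,fx=6,fy=6,interpolation=2),cv2.resize(load('scene0')['frame'][140:220,215:275],None,fx=6,fy=6,interpolation=2)])
cv2.imwrite('pics/crop6.png',cv2.convertScaleAbs(o,alpha=1.6)[:,:,::-1])
E
```

```text
t: 12.47
position: [0.5176, -0.2115, 0.101]
ee_rot: [-179.7, 0.2, 31.8]
ft_force: [-0.1, 0.2, 0.4]
grip_width: 0.0297
grasp_force: 0.0
[ 0.51866765 -0.21188262  0.10273688] [-1.79850663e+02  9.58728040e-02  3.18278098e+01]
units tx,ty -0.53 1.04
proj tip [248.11049017 175.60232046]
scene0 -0.038 [array([241.3, 185.6]), array([240.7, 180.7])]
scene0 0.016 [array([243.4, 195.5]), array([242.9, 190.6])]
scene0 0.038 [array([244.3, 199.7]), array([243.7, 194.8])]
top0 -0.038 [array([421.2, 218.4]), array([423.3, 217.5])]
top0 0.016 [array([411.8, 204. ]), array([413.7, 202.8])]
top0 0.038 [array([408. , 198.2]), array([409.9, 196.8])]
```

View pics/crop6.png

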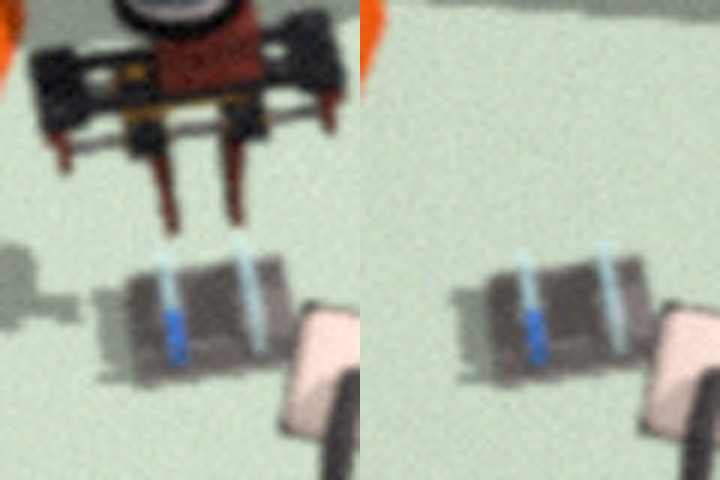

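The open fingers hang left-behind the stand; the control slide (scene 242,182 to 245,201, blue end towards the camera) needs a ~24 mm shift. I'll shift, descend and grip the clear part.

```bash
python3 -m handwheel '[[[-0.42,0.97,0],[0,0,0],30],[[0,0,0],[0,0,0],30],[[0,0,0.9],[0,0,0],30],[[0,0,0.9],[0,0,0],30],[[0,0,0.9],[0,0,0],30],[[0,0,0.8],[0,0,0],30],[[0,0,0],[0,0,0],30]]'; python3 -c "
from h import *
print(r.sense()['position'],r.sense()['ft_force'],r.sense()['ee_rot'])"
```

```text
t: 13.1
position: [0.5222, -0.2378, 0.0145]
ee_rot: [-179.8, 0.1, 31.8]
ft_force: [-0.0, 0.6, -0.1]
grip_width: 0.0298
grasp_force: 0.0
[ 0.52216459 -0.23779835  0.01445959] [-0.01956419  0.62527376 -0.08136986] [-1.79824855e+02  1.05774099e-01  3.18179305e+01]
```

```bash
python3 -m handwheel '[[[0,0,0],[0,0,0],20],[[0,0,0],[0,0,0],15],[[0,0,0],[0,0,0],5],[[0,0,0],[0,0,0],3],[[0,0,0],[0,0,0],3],[[0,0,0],[0,0,0],3],[[0,0,0],[0,0,0],3]]'
```

```text
t: 13.68
position: [0.5236, -0.2381, 0.0178]
ee_rot: [-180.0, -0.1, 31.7]
ft_force: [-1.9, 5.1, 7.3]
grip_width: 0.0077
grasp_force: 30.0
```

```bash
python3 -m handwheel '[[[0,0,-0.4],[0,0,0],3],[[0,0,-0.6],[0,0,0],3],[[0,0,-0.8],[0,0,0],3],[[0,0,-1],[0,0,0],3],[[0,0,-1],[0,0,0],3],[[0,0,-1],[0,0,0],3],[[0,0,-0.6],[0,0,0],3],[[0,0,0],[0,0,0],3],[[0,0,0],[0,0,0],3],[[0,0,0],[0,0,0],3]]'
python3 - <<'E'
from h import *
s=snap('scene','scene5');st=r.sense();p=st['position'];print(p,st['ee_rot'],st['joints'].round(1))
B=((105,110,40),(125,255,255))
for q in blobs(s,*B,(225,130,285,200),3): print('blue',q[0],q[2],q[1].min(0),q[1].max(0))
Rm=Ro.from_euler('xyz',st['ee_rot'],degrees=True).as_matrix()
for a in(16,38): print(a,[proj(s,p+Rm@np.array([(a+9)/1000,0,z])).round(1) for z in(-.028,-.002)])
t0=load('top0');s0=load('scene0')
# scanner: foot centre at z=0 ; head-back rectangle in scene, head from top
for a,pp,q in blobs(t0,(0,0,0),(180,255,50),(320,98,370,142),50):
    print('foot outline',pp.min(0),pp.max(0))
sf=blobs(s0,(0,0,0),(180,255,45),(245,250,300,295),50)[0]
e=cv2.fitEllipse(sf[1]);print('scene foot',e,onz(s0,*e[0],.01).round(4), sf[1].min(0),sf[1].max(0))
o=np.hstack([cv2.resize(s['frame'][120:220,220:290],None,fx=5,fy=5,interpolation=2),cv2.resize(s0['frame'][180:280,245:315],None,fx=5,fy=5,interpolation=2)])
cv2.imwrite('pics/crop7.png',cv2.convertScaleAbs(o,alpha=1.6)[:,:,::-1])
E
```

```text
t: 14.52
position: [0.5229, -0.2387, 0.1509]
ee_rot: [-180.0, 0.0, 31.8]
ft_force: [-0.6, 1.0, -0.3]
grip_width: 0.0079
grasp_force: 30.0
[ 0.52260556 -0.23850822  0.1503196 ] [-1.79929327e+02  4.99398262e-02  3.18107232e+01] [-25.7  25.4 102.8  -0.   51.9  32.5]
blue 13.75 ((240.90541076660156, 168.43080139160156), (8.788982391357422, 2.636695146560669), 73.49563598632812) [238.625 164.375] [241.875 172.875]
16 [array([240.1, 163.7]), array([240.7, 169.2])]
38 [array([241. , 167.9]), array([241.6, 173.4])]
foot outline [326.875 105.875] [364.875 134.375]
scene foot ((271.61346435546875, 271.34710693359375), (31.041522979736328, 34.4182243347168), 179.40773010253906) [ 0.8251 -0.0061  0.01  ] [255.625 249.625] [287.875 286.875]
```

View pics/crop7.png

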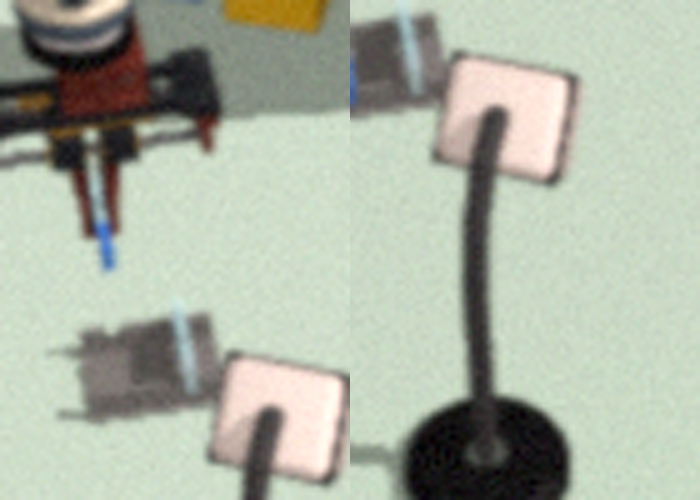

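The control slide is held by its clear part, with its blue end at scene 241,168 where predicted. The blank is still in the stand (scene ~256,188). The scanner's back face has corners at scene (266,190), (290.6,195), (286,217) and (262,212.5). Next I compute the scanner pose and target.

```bash
python3 - <<'E'
from h import *
t=load('top0');s=load('scene0')
def az(c,a,b,z):
    v=onz(c,*b,z)-onz(c,*a,z);return v[:2].round(4),np.linalg.norm(v).round(4),np.rad2deg(np.arctan2(v[0],v[1])).round(1)
print('back top',az(s,(266,190),(290.6,195),.305),'back bot',az(s,(262,212.5),(286,217),.258),'band',az(t,(365,112.8),(336.7,114.5),.3))
print('foot top',onz(t,344.2,117.5,.01).round(4))
c4=np.array([(266,190),(290.6,195),(286,217),(262,212.5)])
for z in(.27,.28,.29):print('back centre',z,onz(s,*c4.mean(0),z).round(4))
print('head tri',tri((s,*c4.mean(0)),(t,349.5,112.5)).round(4))
E
```

```text
back top (array([-0.004 ,  0.0758]), np.float64(0.0759), np.float64(-3.0)) back bot (array([-0.006 ,  0.0733]), np.float64(0.0736), np.float64(-4.7)) band (array([-0.0058,  0.0727]), np.float64(0.0729), np.float64(-4.6))
foot top [ 0.8297 -0.0116  0.01  ]
back centre 0.27 [ 0.7627 -0.0043  0.27  ]
back centre 0.28 [ 7.714e-01 -6.000e-04  2.800e-01]
back centre 0.29 [0.7801 0.0031 0.29  ]
head tri [ 0.7505 -0.0097  0.256 ]
```

```bash
python3 -m handwheel '[[[0,0,0],[0,0,-0.5],3],[[0,0,0],[0,0,-1],3],[[0,0,0],[0,0,-1],3],[[0,0,0],[0,0,-1],3],[[0,0,0],[0,0,-1],3],[[0,0,0],[0,0,-1],3],[[0,0,0],[0,0,-1],3],[[0,0,0],[0,0,-1],3],[[0,0,0],[0,0,-1],3],[[0,0,0],[0,0,-1],3],[[0,0,0],[0,0,-1],3],[[0,0,0],[0,0,-1],3]]'
python3 -m handwheel '[[[0,0,0],[0,0,-1],3],[[0,0,0],[0,0,-1],3],[[0,0,0],[0,0,-0.07],3],[[0,0,0],[-0.5,0,0],3],[[0,0,0],[-1,0,0],3],[[0,0,0],[-1,0,0],3],[[0,0,0],[-1,0,0],3],[[0,0,0],[-1,0,0],3],[[0,0,0],[-1,0,0],3],[[0,0,0],[-1,0,0],3],[[0,0,0],[-1,0,0],3],[[0,0,0],[-1,0,0],3]]'
python3 -m handwheel '[[[0,0,0],[-1,0,0],3],[[0,0,0],[-0.32,0,0],3],[[0,0,0],[0,0,0],3],[[0,0,0],[0,0,0],3]]'
python3 - <<'E'
from h import *
st=r.sense();p=st['position'];Rm=Ro.from_euler('xyz',st['ee_rot'],degrees=True).as_matrix()
print(p,Rm.round(3),st['joints'].round(1))
tgt=np.array([.614,-.017,.122])-Rm@[.033,.004,-.011]
print(tgt,'units',(Rm.T@(tgt-p)/.025).round(2))
E
```

```text
t: 15.57
position: [0.5225, -0.2384, 0.1495]
ee_rot: [-179.8, -0.1, 84.8]
ft_force: [-0.1, 0.2, -0.5]
grip_width: 0.0079
grasp_force: 30.0
t: 16.57
position: [0.5235, -0.2351, 0.1498]
ee_rot: [146.2, -0.7, 94.3]
ft_force: [0.0, 0.0, -0.0]
grip_width: 0.0079
grasp_force: 30.0
t: 16.9
position: [0.5235, -0.2337, 0.1493]
ee_rot: [142.1, -1.0, 94.5]
ft_force: [0.3, -0.2, -0.3]
grip_width: 0.0078
grasp_force: 30.0
[ 0.52353247 -0.23369869  0.14928114] [[-0.079  0.787  0.612]
 [ 0.997  0.051  0.062]
 [ 0.017  0.615 -0.789]] [ -38.8   21.5  123.8   78.4   26.1 -113.3]
[ 0.62017793 -0.04941722  0.11029714] units [7.02 2.46 4.05]
```

The tilt stopped at 38°: the wrist is near its joint-5 limit. The judge allows 25° off square, so a tilt of about 30° (15° off) will do. I'll ease it back before travelling.

```bash
python3 -m handwheel '[[[0,0,0],[0.6,0,0],3],[[0,0,0],[0.8,0,0],3],[[0,0,0],[0.8,0,0],3],[[0,0,0],[0.4,0,0],3],[[0,0,0],[0,0,0],3],[[0,0,0],[0,0,0],3]]'
cat > g.py <<'E'
from h import *
st=r.sense();p=st['position'];Rm=Ro.from_euler('xyz',st['ee_rot'],degrees=True).as_matrix()
print(p.round(4),st['ee_rot'].round(1),st['joints'].round(1))
tgt=np.array([.614,-.017,.122])-Rm@[.033,.004,-.011]
print(tgt.round(4),'units',(Rm.T@(tgt-p)/.025).round(2))
a=np.deg2rad(4);n=np.array([.7071*np.cos(a),.7071*np.sin(a),.7071])
print('off square',np.rad2deg(np.arccos(Rm[:,1]@n)).round(1),'from vert',np.rad2deg(np.arccos(Rm[2,1])).round(1))
print('label now',(p+Rm@[.033,.004,-.011]).round(4),st['ft_force'].round(1),st['grasp_force'])
E
python3 g.py
```

```text
t: 17.4
position: [0.5251, -0.2326, 0.1504]
ee_rot: [152.2, -1.0, 94.8]
ft_force: [0.1, 0.3, -0.7]
grip_width: 0.0078
grasp_force: 30.0
[ 0.5251 -0.2326  0.1504] [152.2  -1.   94.8] [-34.6  20.3 118.6  44.   26.3 -76.7]
[ 0.6183 -0.0495  0.1098] units [6.95 3.02 3.56]
off square 17.2 from vert 62.2
label now [ 0.5208 -0.2     0.1626] [ 0.1  0.3 -0.7] 29.986976087093353
```

```bash
python3 -m handwheel '[[[0.3,0.1,0.1],[0,0,0],3],[[0.6,0.25,0.3],[0,0,0],3],[[0.7,0.3,0.35],[0,0,0],3],[[0.7,0.3,0.35],[0,0,0],3],[[0.7,0.3,0.35],[0,0,0],3],[[0.7,0.3,0.35],[0,0,0],3],[[0.7,0.3,0.35],[0,0,0],3],[[0.7,0.3,0.35],[0,0,0],3],[[0.7,0.3,0.35],[0,0,0],3],[[0.7,0.3,0.35],[0,0,0],3],[[0.3,0.1,0.2],[0,0,0],3],[[0,0,0],[0,0,0],3]]'; python3 g.py
```

```text
t: 18.4
position: [0.6119, -0.0519, 0.1098]
ee_rot: [152.4, -1.1, 94.9]
ft_force: [-0.3, 0.5, 0.2]
grip_width: 0.0077
grasp_force: 30.0
[ 0.6119 -0.0519  0.1098] [152.4  -1.1  94.9] [ -9.8  25.9 117.3  37.4  12.7 -49.3]
[ 0.6183 -0.0495  0.1098] units [0.07 0.23 0.12]
off square 17.4 from vert 62.4
label now [ 0.6076 -0.0193  0.122 ] [-0.3  0.5  0.2] 29.987086057662964
```

```bash
python3 -m handwheel '[[[0.04,0.1,0.06],[-0.3,0,0],3],[[0.03,0.1,0.06],[-0.3,0,0],3],[[0,0,0],[-0.3,0,0],3],[[0,0,0],[0,0,0],3],[[0,0,0],[0,0,0],3],[[0,0,0],[0,0,0],3],[[0,0,0],[0,0,0],3]]'; python3 g.py
python3 - <<'E'
from h import *
s=snap('scene','scene6')
B=((105,110,40),(125,255,255))
for q in blobs(s,*B,(240,140,340,215),3): print('blue',q[0],q[2])
o=cv2.resize(s['frame'][120:260,220:420],None,fx=4,fy=4,interpolation=2)
cv2.imwrite('pics/crop8.png',cv2.convertScaleAbs(o,alpha=1.5)[:,:,::-1])
E
```

```text
t: 18.98
position: [0.6181, -0.052, 0.1109]
ee_rot: [148.4, -1.1, 94.8]
ft_force: [-0.6, -0.2, 0.6]
grip_width: 0.0079
grasp_force: 30.0
[ 0.6181 -0.052   0.1109] [148.4  -1.1  94.8] [-10.2  26.3 119.   64.3   9.6 -76.3]
[ 0.6191 -0.0495  0.1099] units [0.1  0.02 0.06]
off square 13.4 from vert 58.4
label now [ 0.6131 -0.0195  0.123 ] [-0.6 -0.2  0.6] 29.986671209335327
blue 4.875 ((291.519287109375, 203.34617614746094), (1.5194255113601685, 4.620294094085693), 7.125016689300537)
```

View pics/crop8.png

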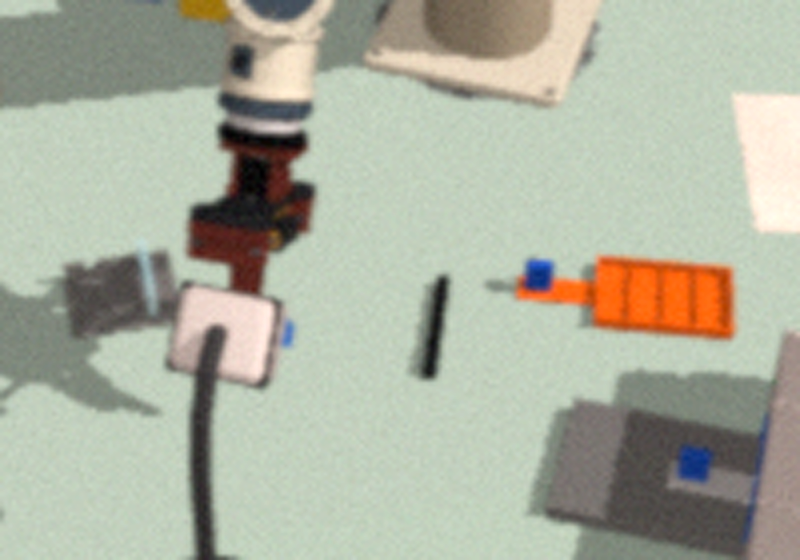

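The control's blue end shows just right of the scanner head (scene 291,203), where the pose estimate puts it. The blank, marker and tray (tab at scene 393,235) are undisturbed. The label is ~2 mm from my estimate of the reading spot and 13° off square, so I'm handing in.

```bash
python3 -c "
from h import *
print(ticket.finish_job())"
```

```text
the job is handed in; nothing more can be done
None
```

I handed the job in with the tray pushed home against the bay's end stop and the control slide held by its clear part in front of the scanner, label up, about 2 mm from my estimate of the reading spot (good to about 1 cm) and 13° off square; no verdict came back.

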